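Press the carrier down and slide it home under the hold-down spring

ROBOT

A 6-joint arm with a two-finger parallel gripper is mounted at the origin on a cart in front of the work surface, level with it; the furniture and walls round the work are solid. World frame = base frame: x ahead of the robot, y to its left, z up, the work surface at z = 0. Lengths are in m, angles in rad, forces in N, time in s.
With the tool pointing down it reaches from about 0.35 to 0.775 m from the base axis. Payload 7.3 kg.
Tool frame: the origin (TCP) lies on the centre line of the jaws, within the pads' length; the fingertips stand 11 mm ahead of it and the grasp point (between the pads) lies 8 mm behind it; z points along the fingers, y is the direction in which the jaws open and shut (so a half turn about z gives the same grasp; the last joint's range is limited). The gripper opens to 92 mm and grips with 3 to 60 N. Pads are 19 mm wide; open, the fingers measure 130 mm over their backs; the gripper's body (75 mm by 190 mm) begins 47 mm behind the grasp point.
Start: joints at [-1.321, 0.342, 1.524, -0, 1.275, -0.146], TCP at [0.202, -0.484, 0.238] pointing down, gripper open.
Joint ranges: [-2.53, 2.53], [-0.77, 2.02], [0.04, 2.7], [-1, 4.14], [0.28, 2.66], [-3.11, 3.11]. Speed limits (rad/s): [2.57, 2.57, 3.14, 3.14, 3.14, 3.14].

INTERFACE

Orientations are given as [roll, pitch, yaw] about the fixed x, y, z axes, in that order (R = Rz(yaw) Ry(pitch) Rx(roll)).
In Python, from cell import robot gives the robot as it stands.
- The arm moves only by the tool jog_arm, never from a script. Its argument "deltas" is one flat list of numbers, 6 for each row, row after row: the shift along the world's x, y, z in units of 0.1 m (1.0 is 0.1 m), then the turn, a rotation vector about the world's x, y, z in units of 90 degrees (1.0 is 90 degrees). A call has 1 to 5 rows; each row is the pose to reach, as a shift and turn from the pose commanded when the call began; what a row does not reach only later rows make up. A row lasts 1/12 s, in which the tool goes at most 41.7 mm and 7.16 degrees, less where a joint would pass 70% of its speed; a pose out of reach is approached as far as the arm can. A call with a number of a shift or a turn outside -1 to 1 is refused whole. A call with a gripper value outside its range is refused whole. "claw" is the opening, from 0 (shut) to 1 (fully open), set as the call begins (left out, the last holds). The fingers move at their own pace and stop on an object; "newtons" is the grip in N (left out, the last holds). Time passes only in rows, so rows that repeat a pose let the fingers close. It gives the time, the measured TCP pose, the force and the opening at its end, in the units of the state.
- robot.observe(): the state, without advancing time (a new reading comes with each control period).
- robot.read_camera(name): name is "scene" or "top" or "wrist"; returns the picture (384x512x3 uint8, red, green, blue); there is no depth.
- robot.camera_params(name): a dict with "fx", "fy", "cx", "cy" (pixels), "R" (3x3) and "t" (3): a world point X has camera coordinates R X + t. Camera axes: x right, y down, z forward; pixel columns grow to the right and rows downward; lengths in m; the calibration is good to about 2 mm. A picture is of the moment at which its call begins: read the wrist's pose just before it. camera_params takes no time and is no camera call; for the wrist camera it gives the pose at the moment of the call.
- robot.hand_in(): hands the job in, once; it reports no verdict.
The state is a dict: "time": time; "qpos": joint angles; "qvel": joint speeds; "joint_efforts": joint torques, N m; "tool_pos": TCP position; "tool_rot": TCP orientation; "contact_force": force on the tool from outside, world axes, zero at the start; "torque": the same for the moment, N m; "opening": finger opening in m.
Only numpy, scipy, OpenCV 4.12 (cv2) and the standard library are available. Lean on these libraries where they do the work, as an engineer would, in place of code of your own. Each camera call takes 0.05 s, during which the arm holds its last target. There are 200 camera calls.

TASK

Load the blue carrier into its nest: with the fingertips (it has a black pad for them) press it down hard against the sprung lift plate and, keeping it pressed, push it along the track under the red gate and the leaf spring until it is fully home against the end stop and the lift plate pops up behind it. Then take the hand away. Do not lift the carrier, do not touch the leaf spring with the fingers, and leave the spigot, the bearing and the bush beside the nest where they are.

Things in the scene. Friction and masses are not known exactly. Their poses are not given: they have to be found in the camera images.
- nest: Fixed loading nest, 245 long x 96 wide mm: a straight aluminium track between two guides (inner gap 53 mm, tops 27 mm above the bench). Origin on the bench on the track's centre line; x = feed direction, towards gate, spring and end stop; y across, z up. The brass lift plate fills the track from x = -78 to 18 mm, then follows the fixed track floor, 14 mm above the bench.
- gate (a point): Middle of the underside of the red gate bar across the track (31 mm above the bench). The bar is 10 mm thick along the track, its top 43 mm above the bench (screw heads 47 mm). The steel leaf spring, 20 mm wide, hangs from it, sloping down towards the end stop. The carrier's front runs into the bar unless the carrier is pressed down.
- stop (a point): Foot of the dark end stop's face, at x = 140 mm in the nest's frame, on the track floor.
- carrier: Loose blue carrier in the track, 120 long x 50 wide x 14 mm thick, 0.1 to 0.2 kg. Origin at the centre of its underside, x towards its front (the feed direction), z up; ends at x = -60 and +60 mm. Underside 22 mm above the bench at the start, 14 mm when pressed down. Fully home against the stop, its origin is at x = 80 mm in the nest's frame.
- carrier_mid (a point): The carrier's origin: the centre of its underside.
- press_pad (a point): Centre of the top face of the carrier's black pad, the place to press: 34 mm along x by 44 mm, at x = -42 mm on the carrier, 16 mm above its underside, so 38 mm above the bench at the start and 30 mm when pressed down.
- rib (a point): Middle of the top of the carrier's yellow cross rib, just in front of the pad: 6 mm thick, x = -24 to -18 mm on the carrier, rising 6 mm above the pad. A fingertip on the pad pushes against it.
- lift_plate (a joint): Sprung brass lift plate under the carrier, in m: 0 = up (top 22 mm above the bench), 0.008 = fully down, flush with the track floor. Its spring gives 3.5 N at the top, 9 N fully down; hold about 12 to 20 N on the pad during the whole slide. It springs back to 0 once the carrier's back end has cleared it, about 2 mm before home.
- leaf (a joint): Leaf spring hinge angle in rad: 0 = hanging free, about 0.11 = lifted by the carrier under it, which it then presses down with about 5 N.
- spigot: Grey turned steel spigot, 46 mm in diameter, 40 mm high, standing on the bench to the left of the nest (+y side). Origin at the centre of its underside. To be left alone.
- bearing: Steel ball bearing, 37 mm in diameter, 12 mm high, lying on the bench on the nest's right (-y side). Origin at the centre of its underside. To be left alone.
- bush: Brass bush, 22 mm in diameter, 17 mm high, standing on the bench on the nest's right (-y side). Origin at the centre of its underside. To be left alone.
Not all that is in view belongs to the job. Of the things that look like the carrier, the smaller one is meant.

How it is judged:
On the way, in this order (a step that is already met when the one before it is completed fails the run):
1. the carrier is pressed down, lift plate at least 6 mm down, still before the gate (value of joint lift_plate above 0.006 m and contact force between the fingers and carrier above 4 N and x of carrier_mid in the frame of nest below 0.045 m), for 0.05 s.
2. still pressed by the fingers, the carrier's front has passed under the gate (value of joint lift_plate above 0.004 m and contact force between the fingers and carrier above 2 N and x of carrier_mid in the frame of nest above 0.048 m), for 0.05 s.
At the end, for the whole second after the job is handed in: The carrier is at rest within 3 mm of its home position against the end stop, flat on the track (underside within 2.5 mm of the floor, tilt under 0.06 rad), the leaf spring rests on it (lifted over 0.07 rad), and the lift plate has sprung up behind it (within 2 mm of the top) (x of carrier_mid in the frame of nest between 0.077 and 0.083 m and z of carrier_mid in the frame of nest below 0.0165 m and angle between carrier's own z axis and vertical below 0.06 rad and value of joint leaf above 0.07 rad and value of joint lift_plate below 0.002 m and linear speed of carrier below 0.01 m/s); the robot touches nothing.
It fails at once if the carrier is lifted (more than 6 mm above its starting height) or tipped by more than 0.25 rad (z of carrier_mid in the frame of nest above 0.028 m or angle between carrier's own z axis and vertical above 0.25 rad).
It fails at once if the fingers touch the leaf spring (over 0.5 N) (contact force between the fingers and leaf above 0.5 N).
It fails at once if the spigot is moved by more than 15 mm (distance of spigot from where it was at the start of the episode above 0.015 m).
It fails at once if the ball bearing is moved by more than 15 mm (distance of bearing from where it was at the start of the episode above 0.015 m).
It fails at once if the brass bush is moved by more than 15 mm (distance of bush from where it was at the start of the episode above 0.015 m).
It also fails if it takes over 42 s, if anything falls off the work surface, if the arm or the gripper's body presses on something with over 40 N, if the wrist force passes 120 N, or if a joint passes its speed limit or range.

## Working session

There is one attempt and no reset: what is moved stays moved. The work goes in short steps, Python scripts to look and compute and a tool call to move; the robot and the scene stay as the last step left them, time stands still between calls to the robot, and variables do not carry over. Pictures are saved under pics/ and viewed, about 8 in all and at most 12, crops included, and the job is handed in when it is done.

Besides the shell and the picture viewer there is one more tool, called after "Request:" as name(argument=value, ...) on one line, values as JSON. jog_arm: Moves the arm, as the interface text tells. Its arguments: {"type":"object","properties":{"deltas":{"type":"array","items":{"type":"number"}},"claw":{"type":"number"},"newtons":{"type":"number"}},"required":["deltas"]}

```bash
mkdir -p pics; cat > h.py <<'E'
import numpy as np, cv2
from cell import robot
def snap(n,f):
    p=robot.camera_params(n); im=robot.read_camera(n); cv2.imwrite('pics/'+f,im[:,:,::-1]); return p,im
def ray(p,u,v,z):
    R=np.array(p['R']);t=np.array(p['t']);c=-R.T@t
    d=R.T@np.array([(u-p['cx'])/p['fx'],(v-p['cy'])/p['fy'],1]); return c+d*(z-c[2])/d[2]
def proj(p,X):
    x=np.array(p['R'])@np.array(X)+np.array(p['t']); return np.round([p['fx']*x[0]/x[2]+p['cx'],p['fy']*x[1]/x[2]+p['cy']],1)
E
python3 - <<'E'
from h import *
print(robot.observe())
a=snap('top','top0.png');b=snap('scene','sc0.png')
cv2.imwrite('pics/top0b.png',cv2.resize(a[1][:,:,::-1],(800,600),interpolation=cv2.INTER_CUBIC))
for p in(a[0],b[0]):print(p)
E
```

```text
{'time': 0.0, 'qpos': array([-1.32103875e+00,  3.42690725e-01,  1.52506149e+00, -2.11223654e-05,
        1.27539058e+00, -1.45981360e-01]), 'qvel': array([ 0.00043142, -0.00106565,  0.00154891, -0.00037862, -0.00196126,
        0.00020849]), 'joint_efforts': array([-1.48338622e-03, -4.31247175e+01, -2.44224304e+01,  7.15863495e-02,
        5.58611273e-02, -1.08374181e-04]), 'tool_pos': array([ 0.20230366, -0.4840123 ,  0.23704604]), 'tool_rot': array([-3.14005606e+00, -2.05505746e-04,  3.95744939e-01]), 'contact_force': array([-0.28371052,  0.12894414, -0.04042228]), 'torque': array([-0.02511386,  0.00157665, -0.04945926]), 'opening': 0.09153537232332244}
{'fx': 403.57665873541157, 'fy': 403.57665873541157, 'cx': 248.92613926084846, 'cy': 188.92551271458717, 'R': array([[ 0.01319858, -0.99976877, -0.01697661],
       [-0.98887919, -0.0105358 , -0.1483474 ],
       [ 0.14813424,  0.01874579, -0.98878958]]), 't': array([0.04903016, 0.57275852, 0.82792682])}
{'fx': 425.62796828215596, 'fy': 425.62796828215596, 'cx': 254.44814493629826, 'cy': 185.54286910563752, 'R': array([[-0.6489592 , -0.76080708, -0.0049543 ],
       [-0.3718421 ,  0.32284441, -0.8703476 ],
       [ 0.66376608, -0.56297787, -0.49241296]]), 't': array([0.37958584, 0.24205421, 0.62275471])}
```

View pics/top0b.png

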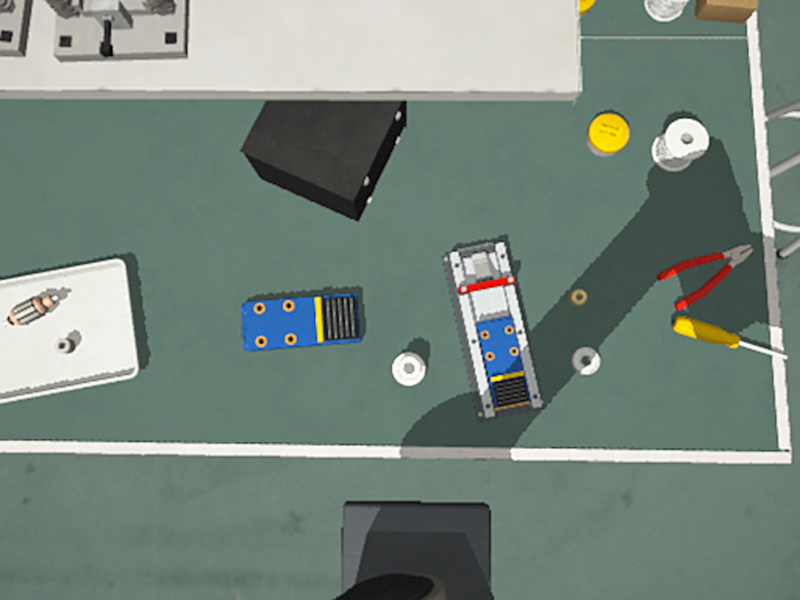

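View pics/sc0.png

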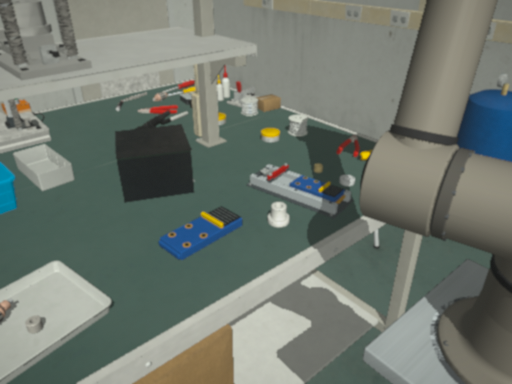

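The loose blue block at (300,320) in the zoomed picture is the larger decoy. The one in the track at (500,360), with its black pad at the near end (510,390), is the carrier. The gate is at (486,285), the spigot at (408,368), the bush at (579,297) and the bearing at (586,361). I'll check this in one close crop.

```bash
python3 - <<'E'
from h import *
im=cv2.imread('pics/top0.png')[145:275,270:360]
cv2.imwrite('pics/crop.png',cv2.resize(im,None,fx=4.6,fy=4.6,interpolation=cv2.INTER_CUBIC))
E
```

```text
(no output)
```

View pics/crop.png

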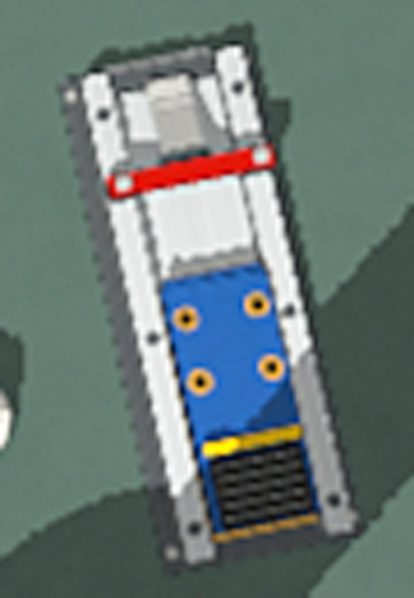

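```bash
python3 - <<'E'
from h import *
p=robot.camera_params('top')
f=lambda u,v,z:ray(p,270+(u+.5)/4.6-.5,145+(v+.5)/4.6-.5,z).round(4)
for n,a in dict(FL=(85,76,.027),FR=(245,45,.027),NR=(355,530,.027),NL=(190,562,.027),
 pTL=(207,455,.038),pTR=(303,440,.038),pBR=(317,514,.038),pBL=(215,532,.038),ribL=(204,445,.044),ribR=(300,430,.044),
 gL=(122,184,.045),gR=(262,157,.045),cfl=(163,284,.036),cfr=(264,265,.036)).items(): print(n,f(*a))
g=lambda u,v,z:ray(p,u/1.5625,v/1.5625,z).round(3)
print('spigot',g(408,368,.03),'bush',g(579,297,.017),'bear',g(586,361,.012))
F=(f(85,76,.027)+f(245,45,.027))/2;N=(f(355,530,.027)+f(190,562,.027))/2;d=F-N;print(d,np.linalg.norm(d),np.arctan2(d[1],d[0]))
E
```

```text
FL [ 0.6378 -0.0299  0.027 ]
FR [ 0.6538 -0.107   0.027 ]
NR [ 0.4238 -0.1547  0.027 ]
NL [ 0.4082 -0.0782  0.027 ]
pTL [ 0.4572 -0.085   0.038 ]
pTR [ 0.4647 -0.1293  0.038 ]
pBR [ 0.4311 -0.135   0.038 ]
pBL [ 0.4223 -0.0883  0.038 ]
ribL [ 0.4617 -0.0828  0.044 ]
ribR [ 0.4691 -0.1268  0.044 ]
gL [ 0.5823 -0.0457  0.045 ]
gR [ 0.5958 -0.1112  0.045 ]
cfl [ 0.5365 -0.0656  0.036 ]
cfr [ 0.546  -0.1129  0.036 ]
spigot [0.473 0.029 0.03 ] bush [ 0.576 -0.213  0.017] bear [ 0.486 -0.221  0.012]
[0.2298 0.048  0.    ] 0.23475953654750642 0.20591665686565702
```

Request:
jog_arm(deltas=[0.15, 0.23, 0, 0, 0, -0.04, 0.35, 0.54, 0, 0, 0, -0.08, 0.61, 0.94, 0, 0, 0, -0.123, 0.61, 0.94, 0, 0, 0, -0.123], claw=0, newtons=40)

```text
time: 0.43
tool_pos: [0.2653, -0.3857, 0.2373]
tool_rot: [-3.138, -0.001, 0.202]
contact_force: [-0.6, 0.6, -0.2]
opening: 0.0698
```

Request:
jog_arm(deltas=[0.2, 0.31, -0.05, 0, 0, 0, 0.41, 0.62, -0.1, 0, 0, 0, 0.61, 0.94, -0.1, 0, 0, 0])

```text
time: 0.68
tool_pos: [0.3245, -0.295, 0.2267]
tool_rot: [-3.14, 0.001, 0.202]
contact_force: [0.9, -0.0, -0.3]
opening: 0.0496
```

Request:
jog_arm(deltas=[0.2, 0.31, -0.05, 0, 0, 0, 0.41, 0.62, -0.1, 0, 0, 0, 0.61, 0.94, -0.1, 0, 0, 0])

```text
time: 0.93
tool_pos: [0.3857, -0.2007, 0.2169]
tool_rot: [-3.141, 0.001, 0.203]
contact_force: [0.8, -0.8, 0.2]
opening: 0.03
```

Request:
jog_arm(deltas=[0.2, 0.31, -0.1, 0, 0, 0, 0.4, 0.62, -0.2, 0, 0, 0, 0.55, 0.85, -0.3, 0, 0, 0, 0.61, 0.94, -0.4, 0, 0, 0, 0.61, 0.94, -0.4, 0, 0, 0])

```text
time: 1.35
tool_pos: [0.4462, -0.1065, 0.1757]
tool_rot: [-3.139, 0.003, 0.206]
contact_force: [-0.8, 0.8, -1.1]
opening: 0.0009
```

```bash
python3 - <<'E'
from h import *
o=robot.observe();print(o['time'],o['tool_pos'],o['tool_rot'],o['contact_force'],o['opening'])
p,im=snap('wrist','w1.png')
cv2.imwrite('pics/w1b.png',cv2.resize(im[:,:,::-1],(800,600),interpolation=cv2.INTER_CUBIC))
print(p)
E
```

```text
1.35 [ 0.44619769 -0.10649527  0.17574698] [-3.13945886e+00  2.98513022e-03  2.06465730e-01] [-0.78736774  0.82349898 -1.05634754] 0.0009170170502400757
{'fx': 309.46326904509283, 'fy': 309.46326904509283, 'cx': 253.93316304105997, 'cy': 198.59406527808792, 'R': array([[ 0.20471379, -0.97882084, -0.00142522],
       [-0.93219025, -0.19540497,  0.30469369],
       [-0.29851903, -0.06104642, -0.95244933]]), 't': array([-0.19557699,  0.37584155,  0.45861004])}
```

View pics/w1b.png

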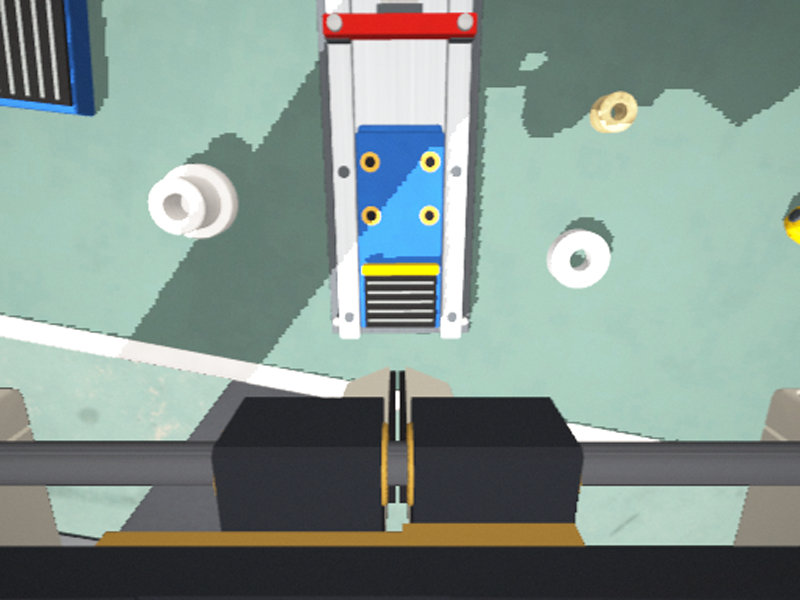

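The wrist view shows the track straight ahead. The pad spans (365-436, 276-328), the rib is at (400,270) and the gate at (400,26). The fingers are shut.

```bash
python3 - <<'E'
from h import *
p=robot.camera_params('wrist')
g=lambda u,v,z:ray(p,u/1.5625,v/1.5625,z).round(4)
for n,a in dict(padbackmid=(401,328,.038),padTL=(365,276,.038),padTR=(436,276,.038),ribbackmid=(400,275,.044),ribfront=(400,265,.044),frontmid=(401,126,.036),gate=(400,38,.031),nearL=(349,338,.027),nearR=(452,338,.027),screwL=(334,22,.047),screwR=(465,22,.047)).items(): print(n,g(*a))
E
```

```text
padbackmid [ 0.427  -0.1147  0.038 ]
padTL [ 0.4552 -0.0865  0.038 ]
padTR [ 0.464  -0.1286  0.038 ]
ribbackmid [ 0.4616 -0.1068  0.044 ]
ribfront [ 0.4675 -0.1055  0.044 ]
frontmid [ 0.5429 -0.0903  0.036 ]
gate [ 0.5863 -0.0806  0.031 ]
nearL [ 0.4094 -0.0837  0.027 ]
nearR [ 0.4231 -0.1497  0.027 ]
screwL [ 0.5833 -0.0472  0.047 ]
screwR [ 0.5967 -0.1118  0.047 ]
```

Request:
jog_arm(deltas=[0.01, -0.02, -0.35, 0, 0, 0, 0.02, -0.035, -0.7, 0, 0, 0, 0.02, -0.035, -0.95, 0, 0, 0, 0.02, -0.035, -1.0, 0, 0, 0, 0.02, -0.035, -1.0, 0, 0, 0])

```text
time: 1.82
tool_pos: [0.4472, -0.113, 0.077]
tool_rot: [-3.14, 0.003, 0.201]
contact_force: [-0.3, -0.5, -0.2]
opening: 0.0007
```

Request:
jog_arm(deltas=[0, 0, -0.06, 0, 0, 0, 0, 0, -0.15, 0, 0, 0, 0, 0, -0.2, 0, 0, 0, 0, 0, -0.2, 0, 0, 0, 0, 0, -0.2, 0, 0, 0])

```text
time: 2.23
tool_pos: [0.4485, -0.112, 0.058]
tool_rot: [3.141, -0.0, 0.203]
contact_force: [0.6, -0.6, -0.2]
opening: 0.0005
```

Request:
jog_arm(deltas=[-0.005, 0.015, -0.03, 0, 0, 0, -0.005, 0.015, -0.06, 0, 0, 0, -0.005, 0.015, -0.09, 0, 0, 0, -0.005, 0.015, -0.1, 0, 0, 0, -0.005, 0.015, -0.1, 0, 0, 0])

```text
time: 2.65
tool_pos: [0.4481, -0.1104, 0.0477]
tool_rot: [3.142, -0.0, 0.203]
contact_force: [-0.1, 0.4, 2.9]
opening: 0.0005
```

Request:
jog_arm(deltas=[0, 0, -0.02, 0, 0, 0, 0, 0, -0.04, 0, 0, 0, 0, 0, -0.04, 0, 0, 0])

```text
time: 2.9
tool_pos: [0.448, -0.1103, 0.0437]
tool_rot: [3.141, -0.0, 0.203]
contact_force: [-0.7, 2.6, 6.3]
opening: 0.0004
```

Request:
jog_arm(deltas=[0, 0, -0.01, 0, 0, 0, 0, 0, -0.02, 0, 0, 0, 0, 0, -0.03, 0, 0, 0, 0, 0, -0.03, 0, 0, 0])

```text
time: 3.23
tool_pos: [0.448, -0.1104, 0.0411]
tool_rot: [3.141, -0.0, 0.203]
contact_force: [-1.7, 2.5, 8.0]
opening: 0.0008
```

Request:
jog_arm(deltas=[0, 0, -0.01, 0, 0, 0, 0, 0, -0.015, 0, 0, 0, 0, 0, -0.015, 0, 0, 0])

```text
time: 3.48
tool_pos: [0.448, -0.1105, 0.0407]
tool_rot: [3.141, -0.001, 0.203]
contact_force: [-6.1, 1.5, 21.6]
opening: 0.0001
```

Request:
jog_arm(deltas=[0, 0, -0.005, 0, 0, 0, 0, 0, -0.01, 0, 0, 0, 0, 0, -0.01, 0, 0, 0])

```text
time: 3.73
tool_pos: [0.448, -0.1105, 0.0404]
tool_rot: [3.141, -0.001, 0.203]
contact_force: [-6.6, 2.3, 30.7]
opening: 0.0004
```

Request:
jog_arm(deltas=[0.01, 0.002, 0.013, 0, 0, 0, 0.03, 0.006, 0.013, 0, 0, 0, 0.055, 0.011, 0.013, 0, 0, 0, 0.08, 0.016, 0.013, 0, 0, 0, 0.1, 0.02, 0.013, 0, 0, 0])

```text
time: 4.15
tool_pos: [0.4531, -0.1087, 0.0405]
tool_rot: [-3.139, 0.01, 0.204]
contact_force: [-24.0, -6.7, 33.1]
opening: -0.0
```

Request:
jog_arm(deltas=[0, 0, 0.015, 0, 0, 0, 0.02, 0.004, 0.015, 0, 0, 0, 0.04, 0.008, 0.015, 0, 0, 0, 0.04, 0.008, 0.015, 0, 0, 0])

```text
time: 4.48
tool_pos: [0.4607, -0.1077, 0.0412]
tool_rot: [-3.141, 0.003, 0.203]
contact_force: [-5.2, -0.9, 9.6]
opening: 0.0003
```

```bash
python3 - <<'E'
from h import *
o=robot.observe();print(o['time'],o['tool_pos'],o['contact_force'])
a,t=snap('top','t2.png');p,im=snap('wrist','w2.png')
o=robot.observe();print(o['time'],o['tool_pos'],o['contact_force'])
A=cv2.resize(t[135:275,270:360,::-1],(386,600),interpolation=cv2.INTER_CUBIC)
B=cv2.resize(im[:,150:360,::-1],(400,600),interpolation=cv2.INTER_CUBIC)
cv2.imwrite('pics/c2.png',np.hstack([A,B]))
E
```

```text
4.4833 [ 0.46073203 -0.10765797  0.04115724] [-5.15847286 -0.86523225  9.60734476]
4.5833 [ 0.46072752 -0.10766708  0.04116231] [-5.24240056 -0.52086951  8.04358963]
```

View pics/c2.png

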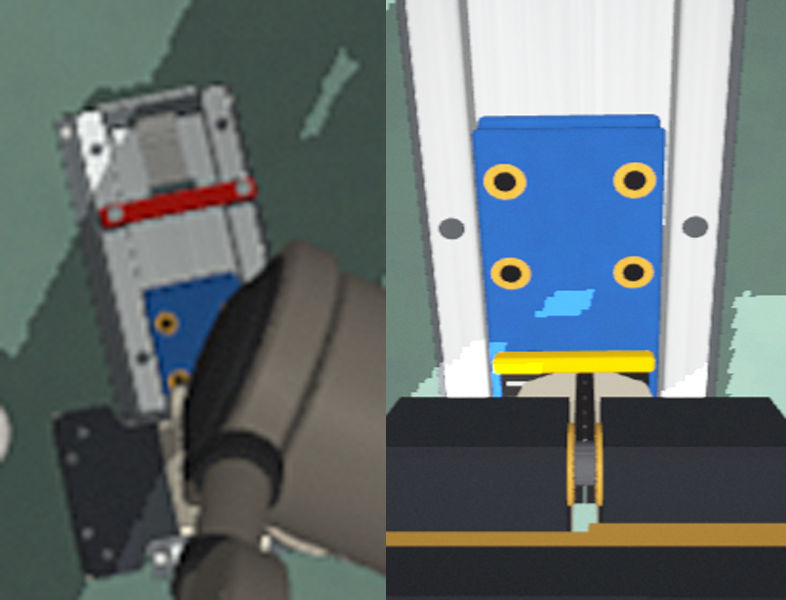

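Request:
jog_arm(deltas=[0, 0, -0.006, 0, 0, 0, 0.02, 0.004, -0.006, 0, 0, 0, 0.05, 0.01, -0.006, 0, 0, 0, 0.08, 0.016, -0.006, 0, 0, 0, 0.11, 0.023, -0.006, 0, 0, 0])

```text
time: 5.0
tool_pos: [0.4694, -0.1054, 0.041]
tool_rot: [-3.14, 0.007, 0.204]
contact_force: [-15.3, -2.2, 21.2]
opening: 0.0002
```

Request:
jog_arm(deltas=[0.02, 0.004, 0, 0, 0, 0, 0.04, 0.008, 0, 0, 0, 0, 0.06, 0.0125, 0, 0, 0, 0, 0.08, 0.0165, 0, 0, 0, 0, 0.1, 0.021, 0, 0, 0, 0])

```text
time: 5.42
tool_pos: [0.4793, -0.1033, 0.0411]
tool_rot: [-3.14, 0.007, 0.204]
contact_force: [-15.4, -3.4, 22.1]
opening: 0.0004
```

Request:
jog_arm(deltas=[0.025, 0.005, 0.002, 0, 0, 0, 0.05, 0.01, 0.002, 0, 0, 0, 0.075, 0.015, 0.002, 0, 0, 0, 0.1, 0.02, 0.002, 0, 0, 0, 0.12, 0.024, 0.002, 0, 0, 0])

```text
time: 5.83
tool_pos: [0.492, -0.101, 0.0412]
tool_rot: [-3.14, 0.006, 0.203]
contact_force: [-14.0, -2.9, 18.7]
opening: 0.0003
```

Request:
jog_arm(deltas=[0.025, 0.005, 0, 0, 0, 0, 0.05, 0.01, 0, 0, 0, 0, 0.075, 0.015, 0, 0, 0, 0, 0.1, 0.02, 0, 0, 0, 0, 0.12, 0.024, 0, 0, 0, 0])

```text
time: 6.25
tool_pos: [0.504, -0.0986, 0.0412]
tool_rot: [-3.14, 0.006, 0.203]
contact_force: [-12.6, -2.3, 17.9]
opening: 0.0006
```

Request:
jog_arm(deltas=[0.025, 0.005, 0, 0, 0, 0, 0.05, 0.01, 0, 0, 0, 0, 0.075, 0.015, 0, 0, 0, 0, 0.1, 0.02, 0, 0, 0, 0, 0.12, 0.025, 0, 0, 0, 0])

```text
time: 6.67
tool_pos: [0.5163, -0.0962, 0.0412]
tool_rot: [-3.141, 0.006, 0.203]
contact_force: [-12.1, -2.6, 18.0]
opening: 0.0006
```

Request:
jog_arm(deltas=[0.025, 0.005, 0, 0, 0, 0, 0.05, 0.01, 0, 0, 0, 0, 0.07, 0.015, 0, 0, 0, 0, 0.09, 0.019, 0, 0, 0, 0, 0.1, 0.021, 0, 0, 0, 0])

```text
time: 7.08
tool_pos: [0.5264, -0.0941, 0.0412]
tool_rot: [-3.141, 0.005, 0.203]
contact_force: [-12.3, -2.6, 17.3]
opening: 0.0008
```

```bash
python3 - <<'E'
from h import *
p,im=snap('wrist','w3.png')
B=cv2.resize(im[:,130:380,::-1],(500,768)[::1],interpolation=cv2.INTER_CUBIC)[:560]
cv2.imwrite('pics/c3.png',B); print(p['t'])
E
```

```text
[-0.19858818  0.49425759  0.35622537]
```

View pics/c3.png

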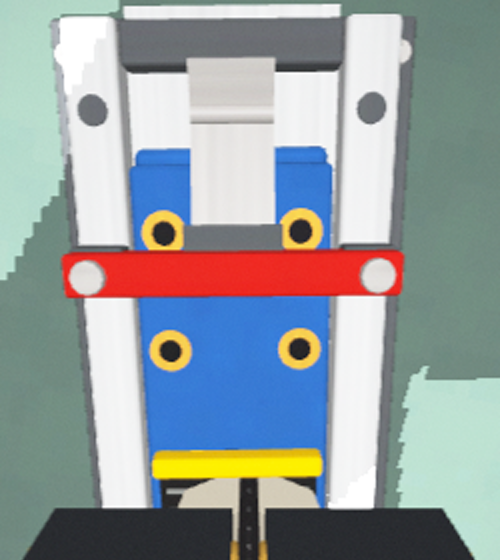

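The carrier's front (row 150) is under the gate and the leaf, with a gap left to the dark stop (row 70). I'll measure that gap.

```bash
python3 - <<'E'
from h import *
p=robot.camera_params('wrist')
g=lambda u,v,z:ray(p,130+u/2,v/2,z)
a=g(230,149,.022);s=[g(230,71,z) for z in(.014,.02)]
for x in s: print(a,x,np.linalg.norm((x-a)[:2]))
E
```

```text
[ 0.61834594 -0.07091678  0.022     ] [ 0.63674921 -0.06707195  0.014     ] 0.0188006183635811
[ 0.61834594 -0.07091678  0.022     ] [ 0.63575318 -0.06743672  0.02      ] 0.01775169610603741
```

Request:
jog_arm(deltas=[0.025, 0.005, 0, 0, 0, 0, 0.05, 0.01, 0, 0, 0, 0, 0.07, 0.015, 0, 0, 0, 0, 0.09, 0.019, 0, 0, 0, 0, 0.11, 0.023, 0, 0, 0, 0])

```text
time: 7.55
tool_pos: [0.5335, -0.0921, 0.0411]
tool_rot: [-3.139, 0.014, 0.204]
contact_force: [-26.1, -5.8, 27.9]
opening: 0.0006
```

Request:
jog_arm(deltas=[0.01, 0.002, 0, 0, 0, 0, 0.02, 0.004, 0, 0, 0, 0, 0.03, 0.006, 0, 0, 0, 0])

```text
time: 7.8
tool_pos: [0.5363, -0.0915, 0.0411]
tool_rot: [-3.139, 0.014, 0.204]
contact_force: [-27.9, -5.6, 28.7]
opening: 0.0004
```

Request:
jog_arm(deltas=[0.01, 0.002, 0, 0, 0, 0, 0.02, 0.004, 0, 0, 0, 0])

```text
time: 7.97
tool_pos: [0.537, -0.0913, 0.0411]
tool_rot: [-3.138, 0.017, 0.204]
contact_force: [-31.5, -8.8, 32.5]
opening: 0.0004
```

```bash
python3 - <<'E'
from h import *
p,im=snap('wrist','w4.png')
B=cv2.resize(im[:280,130:380,::-1],(500,560),interpolation=cv2.INTER_CUBIC)
cv2.imwrite('pics/c4.png',B); o=robot.observe();print(o['tool_pos'],o['contact_force'])
E
```

```text
[ 0.53698735 -0.09130665  0.04112564] [-30.9902531   -7.9583971   31.46980738]
```

View pics/c4.png

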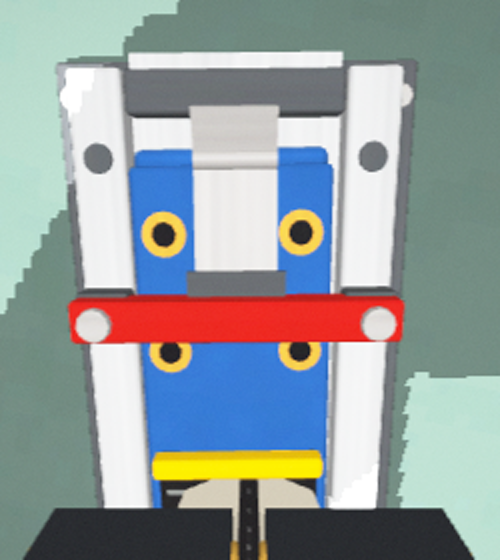

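Request:
jog_arm(deltas=[0, 0, 0.005, 0, 0, 0, 0.01, 0.002, 0.01, 0, 0, 0, 0.02, 0.004, 0.01, 0, 0, 0, 0.03, 0.006, 0.01, 0, 0, 0])

```text
time: 8.35
tool_pos: [0.5435, -0.0901, 0.0412]
tool_rot: [-3.139, 0.009, 0.203]
contact_force: [-17.2, -3.5, 14.7]
opening: 0.0005
```

Request:
jog_arm(deltas=[0.01, 0.002, 0, 0, 0, 0, 0.02, 0.004, 0, 0, 0, 0, 0.02, 0.004, 0, 0, 0, 0])

```text
time: 8.6
tool_pos: [0.5441, -0.09, 0.0412]
tool_rot: [-3.139, 0.013, 0.204]
contact_force: [-20.7, -4.8, 17.8]
opening: 0.0001
```

Request:
jog_arm(deltas=[0.01, 0.002, 0, 0, 0, 0, 0.015, 0.003, 0, 0, 0, 0, 0.015, 0.003, 0, 0, 0, 0])

```text
time: 8.85
tool_pos: [0.5442, -0.0899, 0.0412]
tool_rot: [-3.138, 0.016, 0.204]
contact_force: [-25.1, -6.7, 20.7]
opening: 0.0002
```

```bash
python3 - <<'E'
from h import *
p,im=snap('wrist','w5.png')
B=cv2.resize(im[:280,130:380,::-1],(500,560),interpolation=cv2.INTER_CUBIC)
cv2.imwrite('pics/c5.png',B); o=robot.observe();print(o['tool_pos'],o['contact_force'])
E
```

```text
[ 0.54422708 -0.08990725  0.04119068] [-24.08058147  -8.5146769   20.46983199]
```

View pics/c5.png

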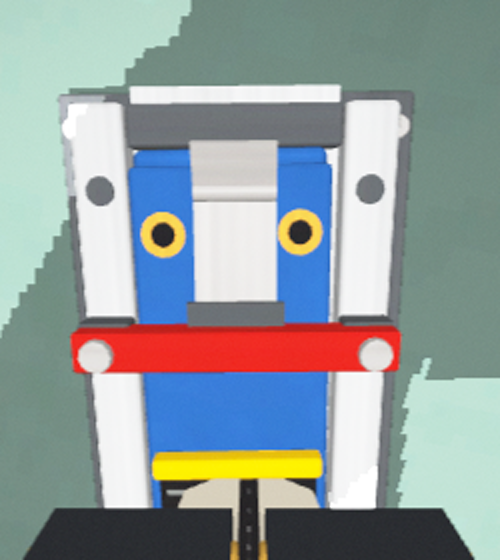

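Request:
jog_arm(deltas=[-0.015, -0.003, 0.005, 0, 0, 0, -0.02, -0.004, 0.015, 0, 0, 0, -0.025, -0.005, 0.03, 0, 0, 0, -0.025, -0.005, 0.03, 0, 0, 0])

```text
time: 9.23
tool_pos: [0.5442, -0.0893, 0.0428]
tool_rot: [-3.138, 0.01, 0.203]
contact_force: [-9.8, -0.8, -1.3]
opening: 0.0004
```

Request:
jog_arm(deltas=[-0.015, -0.003, 0, 0, 0, 0, -0.03, -0.006, 0, 0, 0, 0, -0.05, -0.01, 0.01, 0, 0, 0, -0.05, -0.01, 0.05, 0, 0, 0, -0.05, -0.01, 0.15, 0, 0, 0])

```text
time: 9.65
tool_pos: [0.5438, -0.0907, 0.0594]
tool_rot: [-3.141, 0.001, 0.202]
contact_force: [-0.1, -0.5, -0.7]
opening: 0.0008
```

Request:
jog_arm(deltas=[0, 0, 0.2, 0, 0, 0, -0.1, -0.02, 0.5, 0, 0, 0, -0.3, -0.06, 0.8, 0, 0, 0, -0.5, -0.1, 1.0, 0, 0, 0, -0.6, -0.12, 1.0, 0, 0, 0])

```text
time: 10.07
tool_pos: [0.485, -0.1037, 0.1651]
tool_rot: [3.136, -0.008, 0.203]
contact_force: [0.0, -0.3, 0.0]
opening: 0.0005
```

```bash
python3 - <<'E'
from h import *
p,im=snap('wrist','w6.png')
o=robot.observe();print(o['tool_pos'],o['contact_force'])
cv2.imwrite('pics/c6.png',cv2.resize(im[:270,130:380,::-1],(550,594),interpolation=cv2.INTER_CUBIC))
E
```

```text
[ 0.48317061 -0.1034662   0.1632041 ] [-1.58402284 -0.01868708 -0.37479039]
```

View pics/c6.png

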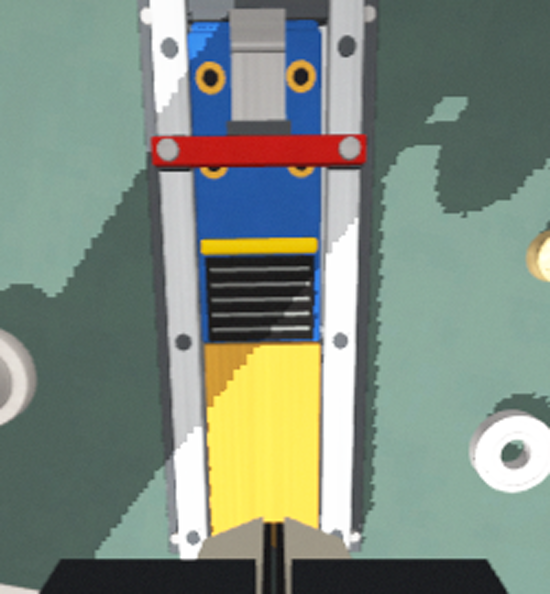

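The brass plate is uncovered behind the carrier, and the carrier's front is at the stop. To check that the plate is really up, I'll look at the carrier's rear face from an oblique angle.

Request:
jog_arm(deltas=[-0.1, -0.02, 0, 0.015, -0.078, 0, -0.3, -0.06, 0, 0.03, -0.155, 0, -0.5, -0.1, 0, 0.045, -0.23, 0, -0.7, -0.14, 0, 0.06, -0.31, 0, -0.8, -0.16, 0, 0.075, -0.38, 0])

```text
time: 10.53
tool_pos: [0.4145, -0.1146, 0.1596]
tool_rot: [-3.13, -0.462, 0.207]
contact_force: [0.2, -0.2, -0.4]
opening: 0.0008
```

Request:
jog_arm(deltas=[-0.05, -0.01, 0, 0, 0, 0, -0.05, -0.01, 0, 0, 0, 0])

```text
time: 10.7
tool_pos: [0.4093, -0.1161, 0.1591]
tool_rot: [-3.127, -0.457, 0.202]
contact_force: [0.4, -1.1, 0.7]
opening: 0.0004
```

```bash
python3 - <<'E'
from h import *
p,im=snap('wrist','w7.png')
o=robot.observe();print(o['tool_pos'],o['tool_rot'],o['contact_force'])
cv2.imwrite('pics/c7.png',cv2.resize(im[:,:,::-1],(800,600),interpolation=cv2.INTER_CUBIC))
R=np.array(p['R']);print(-R.T@p['t'],R[2])
# predicted pixels (800x600) along the home pose
d=np.array([.979,.2045]);s=np.array([.6363,-.0675]);n=np.array([-.2045,.979])
for x,y,z in[(20,0,14),(20,0,22),(20,0,28),(20,0,30),(-78,0,22),(-78,0,14),(18,26,22),(18,26,14),(-78,26,27),(140,0,14)]:
  q=s+(x-140)/1e3*d+y/1e3*n; print(x,y,z,proj(p,[*q,z/1e3])*1.5625)
E
```

```text
[ 0.41036968 -0.11631793  0.15939836] [-3.12833107 -0.45704632  0.20398333] [0.09279307 0.02571734 0.31064931]
[ 0.41870671 -0.11652263  0.32664229] [ 0.14370993  0.04279202 -0.98869424]
20 0 14 [397.65625 228.125  ]
20 0 22 [397.5     224.21875]
20 0 28 [397.5  221.25]
20 0 30 [397.34375 220.15625]
-78 0 22 [397.1875 375.3125]
-78 0 14 [397.34375 375.46875]
18 26 22 [357.8125  227.34375]
18 26 14 [358.90625 231.09375]
-78 26 27 [354.84375 375.     ]
140 0 14 [398.125  65.   ]
```

View pics/c7.png

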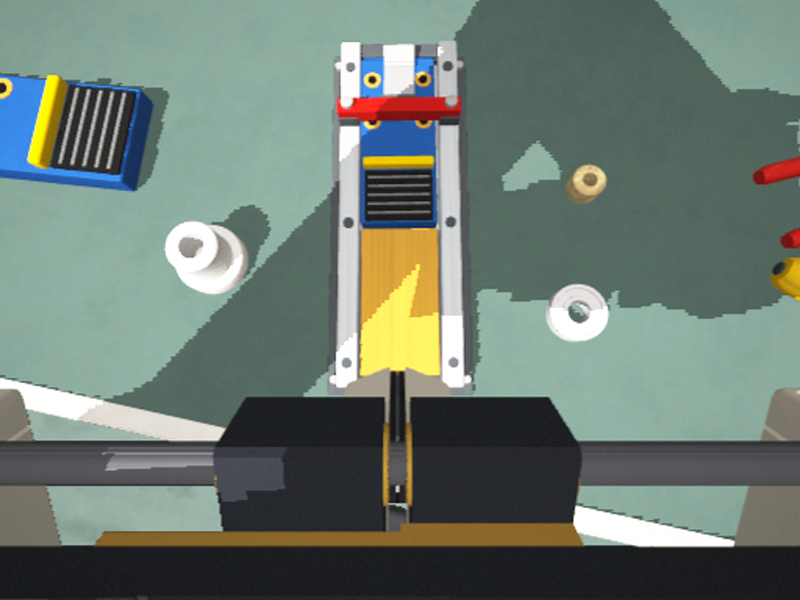

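Request:
jog_arm(deltas=[0, 0, -0.1, 0.015, -0.078, 0, 0, 0, -0.2, 0.03, -0.155, 0, 0, 0, -0.3, 0.045, -0.23, 0, 0, 0, -0.4, 0.055, -0.29, 0, 0, 0, -0.4, 0.055, -0.29, 0])

```text
time: 11.17
tool_pos: [0.4115, -0.1087, 0.1242]
tool_rot: [-3.089, -0.724, 0.213]
contact_force: [-0.3, 0.1, -0.4]
opening: 0.0006
```

Request:
jog_arm(deltas=[0, 0, 0, 0, 0, 0, 0, 0, 0, 0, 0, 0])

```text
time: 11.33
tool_pos: [0.4104, -0.1085, 0.1236]
tool_rot: [-3.083, -0.719, 0.206]
contact_force: [0.2, -0.1, -0.1]
opening: 0.0004
```

```bash
python3 - <<'E'
from h import *
p,im=snap('wrist','w8.png')
o=robot.observe();print(o['tool_pos'],o['tool_rot'],o['contact_force'])
R=np.array(p['R']);print(-R.T@p['t'],R[2])
d=np.array([.979,.2045]);s=np.array([.6363,-.0675])
for x,z in[(20,14),(20,22),(20,28),(21,30),(55,30),(-78,22),(-78,14)]:
  q=s+(x-140)/1e3*d; print(x,z,proj(p,[*q,z/1e3]))
u,v=proj(p,[*(s-.12*d),.022]).astype(int)
v0=max(v-60,0);u0=max(u-60,0)
cv2.imwrite('pics/c8.png',cv2.resize(im[v0:v0+100,u0:u0+130,::-1],None,fx=6,fy=6,interpolation=cv2.INTER_NEAREST));print(u0,v0)
E
```

```text
[ 0.41062081 -0.10857163  0.12410216] [-3.08516032 -0.72012137  0.20800907] [ 0.26500016  0.74482902 -0.03995391]
[ 0.37821357 -0.12419956  0.28745775] [ 0.38039724  0.13592722 -0.91477961]
20 14 [268.7 176.2]
20 22 [268.7 172.4]
20 28 [268.7 169.3]
21 30 [268.7 167.4]
55 30 [269.4 137.4]
-78 22 [266.5 274.6]
-78 14 [266.6 276.3]
208 112
```

View pics/c8.png

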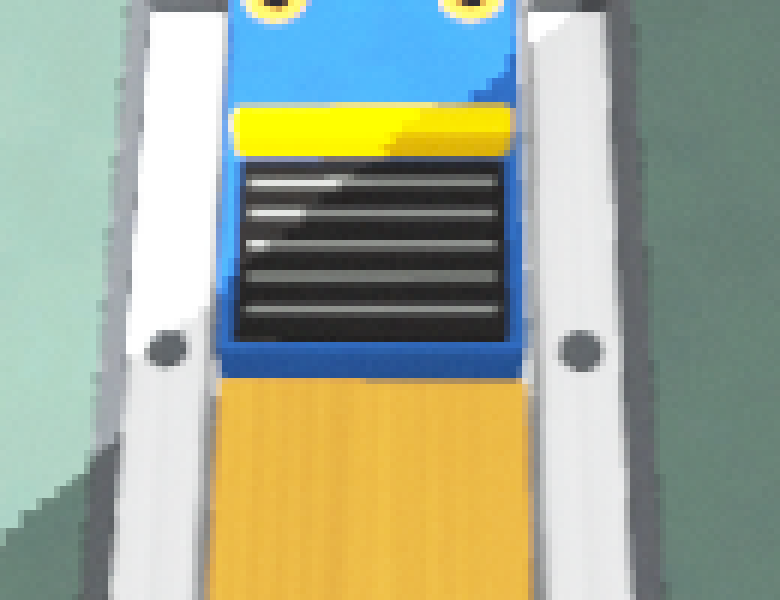

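The wrist view shows the brass plate high behind the carrier. About 6 px lie between the pad's back edge and the brass, where about 5–7 px is expected with the plate up and 9–10 px with it down. A thin gap strip shows the carrier has cleared the plate. The hand is clear, so I'm handing in.

```bash
python3 -c "
from cell import robot
print(robot.observe()['time'],robot.hand_in())"
```

```text
the job is handed in; nothing more can be done
11.3833 None
```

I loaded the carrier and handed the job in at about 11.4 s. I pressed it down with closed fingertips on the black pad, slid it under the gate and leaf spring to the end stop, then backed off and raised the hand clear.

**What the last checks showed:**
- **At the stop:** the fingers pushed forward with 25 N and did not move, and the measured travel matched the measured gap.
- **Lift plate:** in the last wrist view it looks popped up behind the carrier. That view also shows a thin gap between the two.
- **Leaf spring:** it lay over the carrier in the last pictures, and I saw no finger contact with it.
- **Other parts:** the spigot, bearing and bush appear not to have moved. I compared them by eye, without measuring.
- **Hand:** it was touching nothing (under 1 N).

**What did not go as asked or did not agree:**
- The pressing force rose to about 33 N for a moment, above the 12–20 N asked for, and friction climbed near the end. I eased the pressure both times.
- The carrier's back edge appeared about 1.6 px (about 2 mm) short of where I predicted. That is about the accuracy of the calibration, so I trusted the stop contact and the popped plate instead.

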